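# Grade clay pots on a ring rail

### The job

Put the four loose clay pots on display on the pot rail, graded by size: each pot goes upright into the wire ring of its own size, so that they run from the largest in the largest ring to the smallest in the smallest, every one settled down in its ring as far as it goes. Leave the ribbon spool and the roll of tape where they lie.

Things in the scene. Friction and masses are not known exactly. Their poses are not given: they have to be found in the camera images.
- pot_64: the largest of four small red-clay flower pots: open, round, 64 mm across the rim, 50 mm tall, tapering to a 42 mm foot, with a 12 mm high collar at the rim. Stands upright on the table at the start. Origin at the centre of its underside, z up through the mouth.
- pot_58: the second largest clay pot: open, round, 58 mm across the rim, 45 mm tall, tapering to a 37 mm foot, with a 11 mm high collar at the rim. Stands upright on the table at the start. Origin at the centre of its underside, z up through the mouth.
- pot_49: the third clay pot: open, round, 49 mm across the rim, 38 mm tall, tapering to a 31 mm foot, with a 9 mm high collar at the rim. Stands upright on the table at the start. Origin at the centre of its underside, z up through the mouth.
- pot_42: the smallest clay pot: open, round, 42 mm across the rim, 33 mm tall, tapering to a 27 mm foot, with a 9 mm high collar at the rim. Stands upright on the table at the start. Origin at the centre of its underside, z up through the mouth.
- ring_64: largest wire ring on the pot rail: opening 57 mm, smooth 4.4 mm wire, fixed, level, 58 mm above the table. Origin at the ring's centre, mid-wire; x points level to the bar it is clipped on, 62 mm away. The 64 mm pot hangs in it by its taper, underside 28 mm below the origin, rim 22 mm above. The rings form one straight row in order of size, 67 to 95 mm apart, pointing any way.
- ring_58: second largest wire ring on the pot rail: opening 51 mm, smooth 4.4 mm wire, fixed, level, 58 mm above the table. Origin at the ring's centre, mid-wire; x points level to the bar it is clipped on, 62 mm away. The 58 mm pot hangs in it by its taper, underside 25 mm below the origin, rim 20 mm above. Hung pots stand some 25 mm apart: close the fingers along the ring's x, across the row.
- ring_49: third wire ring on the pot rail: opening 42 mm, smooth 4.4 mm wire, fixed, level, 58 mm above the table. Origin at the ring's centre, mid-wire; x points level to the bar it is clipped on, 62 mm away. The 49 mm pot hangs in it by its taper, underside 20 mm below the origin, rim 18 mm above. Hold pots by the outside of the collar, tips within 14 mm of the rim, to clear the wire.
- ring_42: smallest wire ring on the pot rail: opening 37 mm, smooth 4.4 mm wire, fixed, level, 58 mm above the table. Origin at the ring's centre, mid-wire; x points level to the bar it is clipped on, 62 mm away. The 42 mm pot hangs in it by its taper, underside 16 mm below the origin, rim 17 mm above. Bar and clips rise 9 mm above the rings' plane; a 12 mm high drip tray lies below.
- ribbon_spool: spool of gold ribbon lying flat, about 55 mm across and 22 mm high, loose on the table beside the work; to be left alone. Origin at its underside.
- tape_roll: roll of dark brown stem tape lying flat, 58 mm across and 13 mm high, loose on the table beside the work; to be left alone. Origin at the centre of its underside.
Not all that is in view belongs to the job. Leave any green or yellow look-alike of the pot_58 alone. What is shaped like the pot_64 but blue is not meant.

How it is judged:
By the outcome, as a careful person would: the job done as asked, in the order asked, and still so for the second after the job is handed in, with the robot touching nothing.
It also fails if it takes over 106 s, if anything falls off the work surface, if the arm or the gripper's body presses on something with over 40 N, if the wrist force passes 120 N, or if a joint passes its speed limit or range.

### The arm

A 6-joint arm with a two-finger parallel gripper is mounted at the origin on the work surface; the furniture and walls round the work are solid. World frame = base frame: x ahead of the robot, y to its left, z up, the work surface at z = 0. Lengths are in m, angles in rad, forces in N, time in s.
With the tool pointing down it reaches from about 0.25 to 0.725 m from the base axis. Payload 4 kg.
Tool frame: the origin (TCP) lies midway between the tips of the shut fingers; the grasp point (between the pads) lies 19 mm behind it; z points along the fingers, y is the line along which they close (so a half turn about z gives the same grasp; the last joint's range is limited). The gripper opens to 85 mm and grips with 20 to 120 N. Pads are 22 mm wide; open, the fingers measure 114 mm over their backs; the gripper's body (76 mm by 85 mm) begins 54 mm behind the grasp point. The pads swing forward as they close: fully open they stand 13 mm farther back than shut.
Start: joints at [-1.212, 0.241, 0.005, 1.335, 0, 1.571], TCP at [0.176, -0.468, 0.231] pointing down, gripper open.
Joint ranges: [-2.72, 2.72], [-1.05, 1.87], [-1.09, 1.28], [-1.99, 2.15], [-1.42, 1.44], [-3.14, 3.14]. Speed limits (rad/s): [2.79, 2.79, 3.14, 3.14, 3.14, 3.14].

### API

Orientations are given as a unit quaternion [x, y, z, w].
In Python, from workcell import bot gives the robot as it stands. The module is installed in compiled form; this text tells all that it offers.
- The arm moves only by the tool jog_arm, never from a script. Its argument "deltas" is a list of rows, each an object with "fingers": the opening, from 0 (shut) to 1 (fully open); "delta_pos": the shift along the tool's x, y, z normalised to -1 to 1, where 1 is 300 mm, a list of three; "yaw": the turn about the tool's z normalised to -1 to 1, where 1 is pi/4 rad. A call has 1 to 12 rows; each row is the pose to reach, as a shift and turn from the pose commanded when the call began, along the tool's axes at that moment; what a row does not reach only later rows make up. A row lasts 1/10 s, in which the tool goes at most 50 mm and 8.59 degrees, less where a joint would pass 70% of its speed; a pose out of reach is approached as far as the arm can. A call with a number of a shift or a turn outside -1 to 1 is refused whole. A call with a gripper value outside its range is refused whole. The fingers move at their own pace and stop on an object; the grip force is fixed at half the most. Time passes only in rows, so rows that repeat a pose let the fingers close. It gives the time, the measured TCP pose, the force, the opening and the grip force at its end, in the units of the state.
- bot.get_obs(): the state, without advancing time (a new reading comes with each control period).
- bot.camera(name): name is "scene" or "top"; returns a dict with "image" (384x512x3 uint8, red, green, blue), "range_z" (384x512 float32, m along the optical axis (not along the pixel's ray), 0 where there is no reading), "fx", "fy", "cx", "cy" (pixels), "distortion" ([k1, k2, p1, p2, k3] as OpenCV has them; the pictures are not rectified), "rvec" (rotation vector, rad) and "tvec" (3), from world to camera coordinates, as OpenCV has them. Camera axes: x right, y down, z forward; pixel columns grow to the right and rows downward; lengths in m; the calibration is good to about 2 mm. A picture is of the moment at which its call begins.
- bot.job_done(): hands the job in; it is judged then, once.
The state is a dict: "clock": time; "joint_pos": joint angles; "joint_vel": joint speeds; "tau": joint torques, N m; "eef_pos": TCP position; "tool_rot": TCP orientation; "ft_force": force on the tool from outside, world axes, zero at the start; "ft_torque": the same for the moment, N m; "grip_width": finger opening in m; "grasp_force": force on a finger pad.
Only numpy, scipy, OpenCV 4.12 (cv2) and the standard library are available. Lean on these libraries where they do the work, as an engineer would, in place of code of your own. Each camera call takes 0.05 s, during which the arm holds its last target. There are 200 camera calls.

## Working session

There is one attempt and no reset: what is moved stays moved. The work goes in short steps, Python scripts to look and compute and a tool call to move; the robot and the scene stay as the last step left them, time stands still between calls to the robot, and variables do not carry over. Pictures are saved under pics/ and viewed, at most 14 in all, crops included, and the job is handed in when it is done.

Besides the shell and the picture viewer there is one more tool, called after "Emit:" as a command line: name --argument value ..., lists and objects as JSON in quotes. jog_arm: Moves the arm, as the interface text tells. Scaled input: -1 to 1 covers 300 mm each way for a shift and pi/4 rad each way for a turn. Its arguments: {"type":"object","properties":{"deltas":{"type":"array","items":{"type":"object","properties":{"fingers":{"type":"number"},"delta_pos":{"type":"array","items":{"type":"number"}},"yaw":{"type":"number"}}}}},"required":["deltas"]}

```bash
mkdir -p pics
cat > h.py <<'E'
import numpy as np, cv2
from workcell import bot
def shot(n):
    c=bot.camera(n); c['K']=np.array([[c['fx'],0,c['cx']],[0,c['fy'],c['cy']],[0,0,1]]); c['R']=cv2.Rodrigues(np.array(c['rvec'],float))[0]; c['t']=np.array(c['tvec'],float); c['D']=np.array(c['distortion'],float); return c
def ray(c,uv):
    p=cv2.undistortPoints(np.array(uv,float).reshape(-1,1,2),c['K'],c['D']).reshape(-1,2)
    return np.c_[p,np.ones(len(p))]@c['R'], -c['R'].T@c['t']
def onplane(c,uv,z):
    d,o=ray(c,uv); return o+d*((z-o[2])/d[:,2])[:,None]
def cloud(c):
    h,w=c['range_z'].shape; v,u=np.mgrid[:h,:w]
    p=cv2.undistortPoints(np.c_[u.ravel(),v.ravel()].astype(float).reshape(-1,1,2),c['K'],c['D']).reshape(-1,2)
    P=np.c_[p,np.ones(len(p))]*c['range_z'].reshape(-1,1)
    return ((P-c['t'])@c['R']).reshape(h,w,3)
def save(c,f,box=None,s=1.5):
    im=c['image'][...,::-1]
    if box: im=im[box[1]:box[3],box[0]:box[2]]
    cv2.imwrite('pics/'+f,cv2.resize(im,None,fx=s,fy=s,interpolation=cv2.INTER_CUBIC))
E
python3 - <<'E'
from h import *
for n in('top','scene'):
    c=shot(n); save(c,n+'0.png'); np.save(n+'0.npy',c,allow_pickle=True)
    print(n,-c['R'].T@c['t'],c['fx'])
o=bot.get_obs(); print(o['eef_pos'],o['tool_rot'],o['clock'],o['ft_force'],o['grip_width'])
E
```

```text
top [0.3566058  0.04258175 1.76077622] 462.57267819837944
scene [-0.1175346   0.35450747  0.94385415] 400.8305627881732
[ 0.17535657 -0.46763171  0.23049506] [ 9.83955215e-01  1.78413130e-01 -1.62954419e-04 -9.29298657e-04] 0.1 [-0.13868455  0.26242599 -0.57192621] 0.08538903032407608
```

View pics/top0.png

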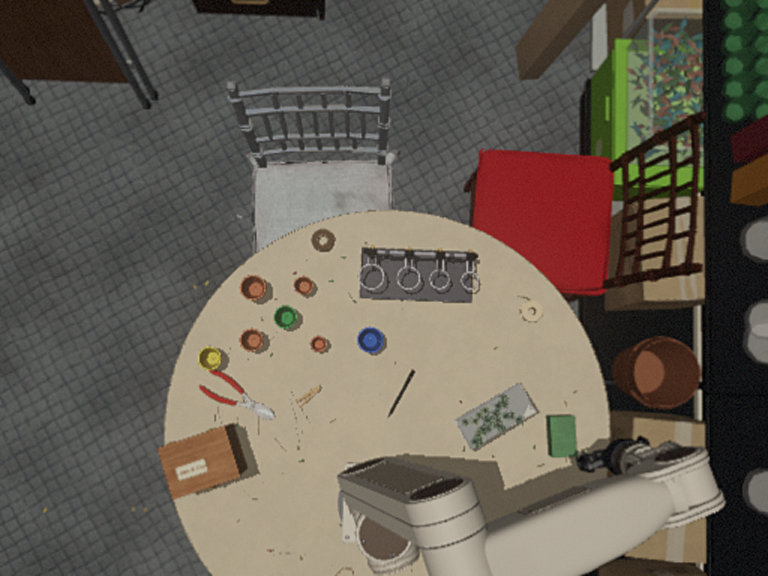

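View pics/scene0.png

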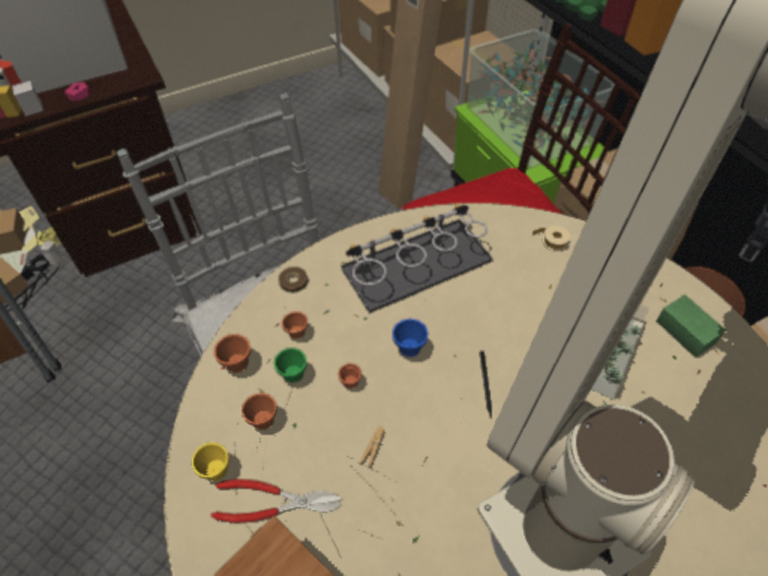

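```bash
cat > m.py <<'E'
from h import *
from scipy.optimize import least_squares
def pots(c):
    hsv=cv2.cvtColor(c['image'],cv2.COLOR_RGB2HSV)
    P=cloud(c); m=((hsv[...,0]<14)|(hsv[...,0]>174))&(hsv[...,1]>95)&(P[...,0]>.2)&(P[...,2]>-.03)&(P[...,2]<.15)
    n,l,s,ce=cv2.connectedComponentsWithStats(m.astype(np.uint8))
    for i in range(1,n):
        if 60<s[i,4]<1500:
            mm=l==i; cn=cv2.findContours(mm.astype(np.uint8),0,cv2.CHAIN_APPROX_NONE)[0][0].reshape(-1,2)
            zt=np.percentile(P[mm][:,2],92)
            q=onplane(c,cn,zt); 
            (x,y),r=cv2.minEnclosingCircle((q[:,:2]*1000).astype(np.float32))
            print('px',ce[i].round(1),'area',s[i,4],'ztop %.3f'%zt,'xy',(x/1000).__round__(4),(y/1000).__round__(4),'diam',round(2*r,1))
def rings(c):
    P=cloud(c); hsv=cv2.cvtColor(c['image'],cv2.COLOR_RGB2HSV)
    return P,hsv
if __name__=='__main__':
    for n in('top','scene'):
        c=np.load(n+'0.npy',allow_pickle=True).item(); print(n); pots(c)
    c=np.load('top0.npy',allow_pickle=True).item()
    save(c,'rings.png',(232,155,328,205),8)
    v,u=np.mgrid[155:205,232:328]; uv=np.c_[u.ravel(),v.ravel()]
    g=c['image'][155:205,232:328].mean(2); P=cloud(c)[155:205,232:328]
    m=((g>105)&(c['image'][155:205,232:328].astype(int).max(2)-c['image'][155:205,232:328].min(2)<35))
    q=onplane(c,uv,.058)[m.ravel()]
    guess=onplane(c,[(372/1.5,278/1.5),(408/1.5,279/1.5),(440/1.5,279/1.5),(470/1.5,283/1.5)],.058)
    for k,D in enumerate((61.4,55.4,46.4,41.4)):
        R=D/2000; x=guess[k,:2]
        for it in range(4):
            d=np.linalg.norm(q[:,:2]-x,axis=1); s=q[np.abs(d-R)<.006][:,:2]
            x=least_squares(lambda x:np.linalg.norm(s-x,axis=1)-R,x,loss='soft_l1',f_scale=.001).x
        print('ring',D,x.round(4),len(s))
E
python3 m.py
```

```text
top
px [449.  136.5] area 1135 ztop 0.147 xy 0.7567 -0.6496 diam 415.5
px [168.3 191.4] area 232 ztop 0.052 xy 0.5212 0.3359 diam 64.6
px [202.  189.8] area 122 ztop 0.038 xy 0.5314 0.2141 diam 49.1
px [167.5 226.3] area 183 ztop 0.048 xy 0.3922 0.3346 diam 57.5
px [212. 229.] area 97 ztop 0.034 xy 0.387 0.1705 diam 41.1
px [151.4 253. ] area 92 ztop 0.019 xy 0.2878 0.3998 diam 97.8
px [144.2 264.1] area 92 ztop 0.019 xy 0.2557 0.417 diam 98.8
scene
px [391.1  61.5] area 1106 ztop 0.147 xy 0.7471 -0.6041 diam 463.8
px [ 6.1 48. ] area 129 ztop 0.113 xy 1.5814 0.5911 diam 159.4
px [196.4 215.9] area 233 ztop 0.039 xy 0.5256 0.2128 diam 60.4
px [154.8 234.5] area 475 ztop 0.052 xy 0.5129 0.3338 diam 82.8
px [232.9 249.8] area 200 ztop 0.035 xy 0.3835 0.1685 diam 48.8
px [172.7 273.3] area 443 ztop 0.047 xy 0.3874 0.3342 diam 67.6
px [165.1 323.2] area 266 ztop 0.016 xy 0.2867 0.3978 diam 103.1
px [163.  343.7] area 280 ztop 0.017 xy 0.25 0.4173 diam 104.3
ring 61.4 [0.5572 0.0459] 81
ring 55.4 [ 0.5564 -0.0463] 66
ring 46.4 [ 0.5554 -0.123 ] 51
ring 41.4 [ 0.5547 -0.1984] 59
```

View pics/rings.png

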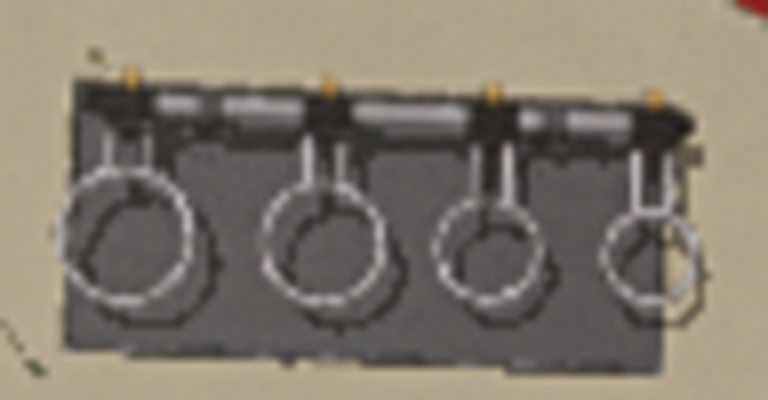

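Top view, pixels at full resolution. The red-clay pots are at (168,191) with a 64.6 mm rim, (167,226) with 57.5, (202,190) with 49.1 and (212,229) with 41.1, so they match 64, 58, 49 and 42. The green (191,211), yellow (140,238) and blue (246,227) pots are decoys, excluded by colour. The rings run left to right, 64 to 42, along -y at x≈0.556. I'm setting out now and will take a crop to confirm.

Emit:
jog_arm --deltas '[{"delta_pos": [0.936,-0.361,0],"yaw": -1,"fingers": 1},{"delta_pos": [0.936,-0.361,0],"yaw": -1,"fingers": 1},{"delta_pos": [0.936,-0.361,0],"yaw": -1,"fingers": 1},{"delta_pos": [0.936,-0.361,0],"yaw": -1,"fingers": 1},{"delta_pos": [0.936,-0.361,0],"yaw": -1,"fingers": 1},{"delta_pos": [0.936,-0.361,0],"yaw": -1,"fingers": 1},{"delta_pos": [0.936,-0.361,0],"yaw": -1,"fingers": 1},{"delta_pos": [0.936,-0.361,0],"yaw": -1,"fingers": 1},{"delta_pos": [0.936,-0.361,0],"yaw": -1,"fingers": 1}]'

```text
clock: 1.0
eef_pos: [0.3996, -0.2685, 0.231]
tool_rot: [0.841, 0.541, -0.0, -0.0]
ft_force: [-0.8, -0.4, 0.1]
grip_width: 0.0853
grasp_force: 0.0
```

```bash
cat > go.py <<'E'
# prints deltas for target x,y,z (world) and tool-x angle 90deg
import sys; from h import *
from scipy.spatial.transform import Rotation as R
o=bot.get_obs(); r=R.from_quat(o['tool_rot']); M=r.as_matrix()
a=np.degrees(np.arctan2(M[1,0],M[0,0]))
print('pos',np.round(o['eef_pos'],4),'ang',a.round(2),'clk',round(o['clock'],2),'q',np.round(o['joint_pos'],2),'w',round(o['grip_width'],4))
if len(sys.argv)>3:
    d=M.T@(np.array(sys.argv[1:4],float)-o['eef_pos'])
    print('delta',(d/.3).round(3),'yaw',((a-90)/45).round(3))
E
python3 go.py 0.5212 0.3359 0.15
python3 - <<'E'
from h import *
c=np.load('top0.npy',allow_pickle=True).item(); save(c,'potcrop.png',(125,170,265,260),5)
E
```

```text
pos [ 0.3996 -0.2685  0.231 ] ang 65.5 clk 1.0 q [-0.59  0.2  -0.04  1.33 -0.    1.41] w 0.0853
delta [ 2.001 -0.466  0.27 ] yaw -0.544
```

View pics/potcrop.png

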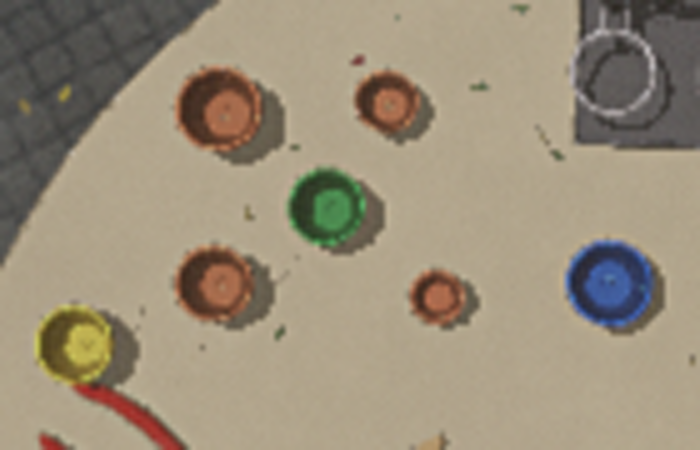

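The crop confirms four terracotta pots at (218,108), (388,103), (215,283) and (438,297). Green, yellow and blue are clearly different colours.

Emit:
jog_arm --deltas '[{"delta_pos": [1,-0.233,0],"yaw": -0.544,"fingers": 1},{"delta_pos": [1,-0.233,0],"yaw": -0.544,"fingers": 1},{"delta_pos": [1,-0.233,0],"yaw": -0.544,"fingers": 1},{"delta_pos": [1,-0.233,0],"yaw": -0.544,"fingers": 1},{"delta_pos": [1,-0.233,0],"yaw": -0.544,"fingers": 1},{"delta_pos": [1,-0.233,0],"yaw": -0.544,"fingers": 1},{"delta_pos": [1,-0.233,0],"yaw": -0.544,"fingers": 1},{"delta_pos": [1,-0.233,0],"yaw": -0.544,"fingers": 1}]'

```text
clock: 1.8
eef_pos: [0.4609, 0.0337, 0.2312]
tool_rot: [0.707, 0.708, -0.0, 0.0]
ft_force: [-0.2, -0.7, -0.7]
grip_width: 0.0856
grasp_force: 0.0
```

```bash
python3 go.py 0.521 0.336 0.13
```

```text
pos [0.4609 0.0337 0.2312] ang 90.07 clk 1.8 q [ 0.07  0.17 -0.09  1.32 -0.    1.64] w 0.0856
delta [1.008 0.202 0.337] yaw 0.002
```

Emit:
jog_arm --deltas '[{"delta_pos": [1,0.2,0.2],"yaw": 0,"fingers": 1},{"delta_pos": [1,0.2,0.2],"yaw": 0,"fingers": 1},{"delta_pos": [1,0.2,0.2],"yaw": 0,"fingers": 1},{"delta_pos": [1,0.2,0.2],"yaw": 0,"fingers": 1},{"delta_pos": [1,0.2,0.2],"yaw": 0,"fingers": 1},{"delta_pos": [1,0.2,0.337],"yaw": 0,"fingers": 1},{"delta_pos": [1,0.2,0.337],"yaw": 0,"fingers": 1},{"delta_pos": [1,0.2,0.337],"yaw": 0,"fingers": 1},{"delta_pos": [1,0.2,0.337],"yaw": 0,"fingers": 1}]'

```text
clock: 2.7
eef_pos: [0.5214, 0.3311, 0.1294]
tool_rot: [0.708, 0.706, -0.001, 0.0]
ft_force: [0.4, -0.3, 1.0]
grip_width: 0.0853
grasp_force: 0.0
```

```bash
python3 go.py 0.521 0.336 0.032
python3 - <<'E'
from h import *
c=shot('scene'); save(c,'s1.png',(90,120,350,300),3)
E
```

```text
pos [0.5214 0.3311 0.1294] ang 89.86 clk 2.7 q [ 0.57  0.53  0.17  1.21 -0.    2.14] w 0.0853
delta [ 0.017 -0.001  0.325] yaw -0.003
```

View pics/s1.png

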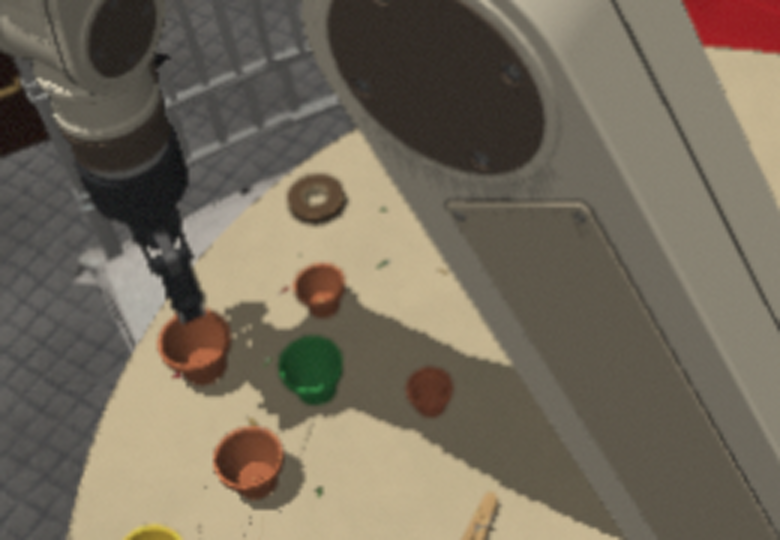

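The gripper hangs above pot_64 at crop pixel (195,335), with the fingers lined up. I'm descending and closing.

Emit:
jog_arm --deltas '[{"delta_pos": [0.012,0,0.1],"fingers": 1},{"delta_pos": [0.012,0,0.2],"fingers": 1},{"delta_pos": [0.012,0,0.28],"fingers": 1},{"delta_pos": [0.012,0,0.325],"fingers": 1},{"delta_pos": [0.012,0,0.325],"fingers": 1},{"delta_pos": [0.012,0,0.325],"fingers": 0},{"delta_pos": [0.012,0,0.325],"fingers": 0},{"delta_pos": [0.012,0,0.325],"fingers": 0},{"delta_pos": [0.012,0,0.325],"fingers": 0},{"delta_pos": [0.012,0,0.325],"fingers": 0},{"delta_pos": [0.012,0,0.325],"fingers": 0}]'

```text
invalid input at $.deltas[0]: expected keys fingers, delta_pos, yaw
```

Emit:
jog_arm --deltas '[{"delta_pos": [0.012,0,0.1],"yaw": 0,"fingers": 1},{"delta_pos": [0.012,0,0.2],"yaw": 0,"fingers": 1},{"delta_pos": [0.012,0,0.28],"yaw": 0,"fingers": 1},{"delta_pos": [0.012,0,0.325],"yaw": 0,"fingers": 1},{"delta_pos": [0.012,0,0.325],"yaw": 0,"fingers": 1},{"delta_pos": [0.012,0,0.325],"yaw": 0,"fingers": 0},{"delta_pos": [0.012,0,0.325],"yaw": 0,"fingers": 0},{"delta_pos": [0.012,0,0.325],"yaw": 0,"fingers": 0},{"delta_pos": [0.012,0,0.325],"yaw": 0,"fingers": 0},{"delta_pos": [0.012,0,0.325],"yaw": 0,"fingers": 0}]'

```text
clock: 3.75
eef_pos: [0.5226, 0.3384, 0.0357]
tool_rot: [0.707, 0.707, 0.002, 0.001]
ft_force: [-0.1, -1.8, 5.6]
grip_width: 0.0596
grasp_force: 65.1
```

```bash
python3 go.py 0.521 0.336 0.032
python3 - <<'E'
from h import *
c=shot('scene'); save(c,'s2.png',(115,180,205,260),8)
E
```

```text
pos [0.5226 0.3384 0.0357] ang 90.03 clk 3.75 q [ 0.57  0.62  0.05  1.   -0.    2.15] w 0.0596
delta [-0.008 -0.005  0.012] yaw 0.001
```

View pics/s2.png

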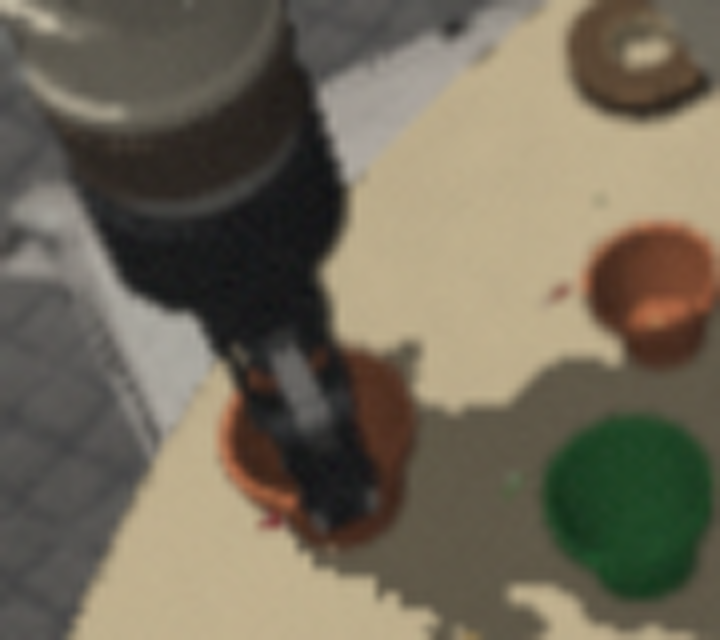

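Run:
```python
from h import *
c=shot('scene'); P=cloud(c); hsv=cv2.cvtColor(c['image'],cv2.COLOR_RGB2HSV)
m=((hsv[...,0]<14)|(hsv[...,0]>174))&(hsv[...,1]>95)
m[:,:]&=(abs(P[...,0]-.52)<.06)&(abs(P[...,1]-.336)<.05)
q=P[m]; 
for y in np.arange(.295,.38,.01):
    s=q[abs(q[:,1]-y)<.005]
    if len(s): i=s[:,2].argsort()[-4:]; print(round(y,3),len(s),'top',s[i].mean(0).round(4),'x',s[:,0].min().round(3),s[:,0].max().round(3))
o=bot.get_obs(); print(o['eef_pos'],o['ft_force'],o['ft_torque'],o['grip_width'])
```

```text
0.305 30 top [0.5205 0.3066 0.0535] x 0.504 0.539
0.315 58 top [0.4938 0.3182 0.0831] x 0.491 0.544
0.325 24 top [0.4869 0.3227 0.1057] x 0.462 0.55
0.335 11 top [0.4996 0.3361 0.02  ] x 0.498 0.503
0.345 21 top [0.4957 0.3468 0.1191] x 0.466 0.551
0.355 65 top [0.507  0.3537 0.0857] x 0.492 0.544
0.365 28 top [0.5216 0.3649 0.0534] x 0.506 0.538
[0.52258927 0.33837751 0.03569793] [ 0.1168787  -0.47457003  6.01143149] [-0.30728223  0.07071467 -0.00847386] 0.05929029866156247
```

The pot is still upright and gripped (rim level at both sides). I'll lift it gently and check.

Emit:
jog_arm --deltas '[{"delta_pos": [0,0,-0.03],"yaw": 0,"fingers": 0},{"delta_pos": [0,0,-0.1],"yaw": 0,"fingers": 0},{"delta_pos": [0,0,-0.2],"yaw": 0,"fingers": 0},{"delta_pos": [0,0,-0.3],"yaw": 0,"fingers": 0},{"delta_pos": [0,0,-0.4],"yaw": 0,"fingers": 0},{"delta_pos": [0,0,-0.4],"yaw": 0,"fingers": 0},{"delta_pos": [0,0,-0.4],"yaw": 0,"fingers": 0}]'

```text
clock: 4.55
eef_pos: [0.5213, 0.338, 0.1542]
tool_rot: [0.707, 0.707, 0.001, 0.0]
ft_force: [0.2, 0.2, -2.1]
grip_width: 0.0596
grasp_force: 64.7
```

```bash
python3 go.py 0.557 0.046 0.16
python3 - <<'E'
from h import *
c=shot('scene'); save(c,'s3.png',(95,150,205,240),7)
E
```

```text
pos [0.5213 0.338  0.1542] ang 90.05 clk 4.55 q [0.58 0.52 0.21 1.26 0.   2.15] w 0.0596
delta [-0.973  0.118 -0.021] yaw 0.001
```

View pics/s3.png

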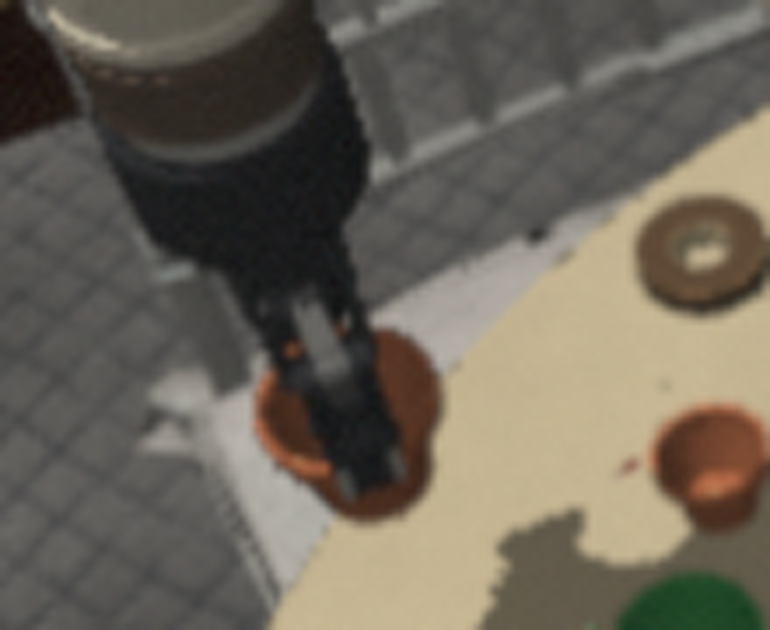

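Emit:
jog_arm --deltas '[{"delta_pos": [-0.15,0.02,0],"yaw": 0,"fingers": 0},{"delta_pos": [-0.3,0.04,0],"yaw": 0,"fingers": 0},{"delta_pos": [-0.45,0.06,0],"yaw": 0,"fingers": 0},{"delta_pos": [-0.6,0.08,0],"yaw": 0,"fingers": 0},{"delta_pos": [-0.75,0.1,0],"yaw": 0,"fingers": 0},{"delta_pos": [-0.88,0.119,0],"yaw": 0,"fingers": 0},{"delta_pos": [-0.967,0.119,0],"yaw": 0,"fingers": 0},{"delta_pos": [-0.967,0.119,0],"yaw": 0,"fingers": 0},{"delta_pos": [-0.967,0.119,0],"yaw": 0,"fingers": 0}]'

```text
clock: 5.5
eef_pos: [0.5556, 0.0469, 0.1512]
tool_rot: [0.707, 0.707, -0.001, -0.001]
ft_force: [1.2, 0.7, -0.4]
grip_width: 0.0595
grasp_force: 64.7
```

```bash
python3 go.py 0.557 0.048 0.0657
python3 - <<'E'
from h import *
c=shot('scene'); save(c,'s4.png',(215,90,345,200),6)
c=shot('top'); save(c,'t4.png',(222,145,332,215),7)
E
```

```text
pos [0.5556 0.0469 0.1512] ang 89.95 clk 5.5 q [0.08 0.4  0.02 1.19 0.   1.66] w 0.0595
delta [0.004 0.005 0.285] yaw -0.001
```

View pics/s4.png

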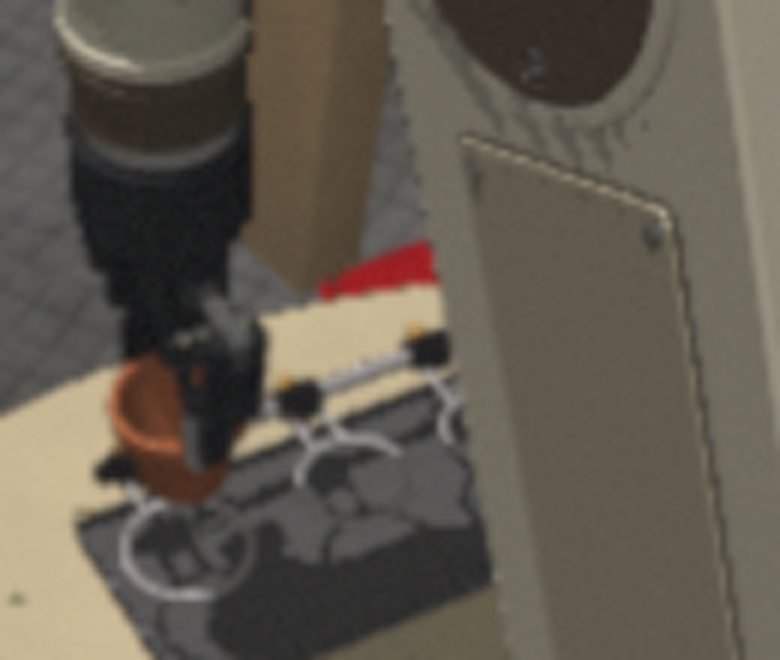

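The pot hangs over ring_64 (ring at (188,548), foot at (185,495)). I'm lowering it.

Emit:
jog_arm --deltas '[{"delta_pos": [0.004,0.004,0.08],"yaw": 0,"fingers": 0},{"delta_pos": [0.004,0.004,0.16],"yaw": 0,"fingers": 0},{"delta_pos": [0.004,0.004,0.21],"yaw": 0,"fingers": 0},{"delta_pos": [0.004,0.004,0.24],"yaw": 0,"fingers": 0},{"delta_pos": [0.004,0.004,0.26],"yaw": 0,"fingers": 0},{"delta_pos": [0.004,0.004,0.27],"yaw": 0,"fingers": 0},{"delta_pos": [0.004,0.004,0.275],"yaw": 0,"fingers": 0},{"delta_pos": [0.004,0.004,0.275],"yaw": 0,"fingers": 0}]'

```text
clock: 6.4
eef_pos: [0.5584, 0.0477, 0.0711]
tool_rot: [0.707, 0.707, -0.0, 0.001]
ft_force: [0.0, -6.3, 0.5]
grip_width: 0.0598
grasp_force: 64.9
```

Emit:
jog_arm --deltas '[{"delta_pos": [-0.008,0,0],"yaw": 0,"fingers": 0},{"delta_pos": [-0.008,0,0.007],"yaw": 0,"fingers": 0},{"delta_pos": [-0.008,0,0.014],"yaw": 0,"fingers": 0},{"delta_pos": [-0.008,0,0.014],"yaw": 0,"fingers": 0}]'

```text
clock: 6.8
eef_pos: [0.5582, 0.0458, 0.0661]
tool_rot: [0.707, 0.707, -0.0, 0.001]
ft_force: [1.9, -4.4, 1.4]
grip_width: 0.0597
grasp_force: 64.9
```

Emit:
jog_arm --deltas '[{"delta_pos": [-0.006,0,0.004],"yaw": 0,"fingers": 0},{"delta_pos": [-0.006,0,0.008],"yaw": 0,"fingers": 0},{"delta_pos": [-0.006,0,0.012],"yaw": 0,"fingers": 0},{"delta_pos": [-0.006,0,0.012],"yaw": 0,"fingers": 0}]'

```text
clock: 7.2
eef_pos: [0.5584, 0.0456, 0.065]
tool_rot: [0.707, 0.708, 0.002, -0.0]
ft_force: [-4.4, 0.5, 14.2]
grip_width: 0.0594
grasp_force: 66.4
```

It is seated: 14 N of contact at the expected height. I'm easing off, releasing partway and rising.

Emit:
jog_arm --deltas '[{"delta_pos": [0,0,-0.008],"yaw": 0,"fingers": 0},{"delta_pos": [0,0,-0.008],"yaw": 0,"fingers": 0.88},{"delta_pos": [0,0,-0.008],"yaw": 0,"fingers": 0.88},{"delta_pos": [0,0,-0.008],"yaw": 0,"fingers": 0.88},{"delta_pos": [0,0,-0.008],"yaw": 0,"fingers": 0.88},{"delta_pos": [0,0,-0.04],"yaw": 0,"fingers": 0.88},{"delta_pos": [0,0,-0.12],"yaw": 0,"fingers": 0.88},{"delta_pos": [0,0,-0.25],"yaw": 0,"fingers": 1},{"delta_pos": [0,0,-0.35],"yaw": 0,"fingers": 1},{"delta_pos": [0,0,-0.35],"yaw": 0,"fingers": 1}]'

```text
clock: 8.2
eef_pos: [0.5613, 0.0447, 0.1733]
tool_rot: [0.707, 0.707, 0.004, 0.003]
ft_force: [0.8, 0.4, -0.0]
grip_width: 0.0858
grasp_force: 0.0
```

```bash
cat > hung.py <<'E'
from h import *
c=shot('top'); P=cloud(c); hsv=cv2.cvtColor(c['image'],cv2.COLOR_RGB2HSV)
m=((hsv[...,0]<14)|(hsv[...,0]>174))&(hsv[...,1]>95)&(P[...,2]>-.03)&(P[...,2]<.13)&(P[...,0]<.7)&(P[...,0]>.3)
n,l,s,ce=cv2.connectedComponentsWithStats(m.astype(np.uint8))
for i in range(1,n):
    if s[i,4]>30:
        q=P[l==i]; zt=np.percentile(q[:,2],92); cn=cv2.findContours((l==i).astype(np.uint8),0,cv2.CHAIN_APPROX_NONE)[0][0].reshape(-1,2)
        w=onplane(c,cn,zt)[:,:2]*1000; (x,y),r=cv2.minEnclosingCircle(w.astype(np.float32))
        print(ce[i].round(),s[i,4],'z %.4f'%zt,'zmin %.3f'%np.percentile(q[:,2],5),'xy %.1f %.1f d %.1f'%(x,y,2*r))
E
python3 hung.py; python3 go.py 0.392 0.334 0.15
```

```text
[441. 172.] 324 z 0.1089 zmin -0.016 xy 623.3 -656.3 d 166.7
[202. 190.] 126 z 0.0381 zmin -0.001 xy 531.3 214.1 d 49.1
[167. 226.] 185 z 0.0462 zmin -0.003 xy 392.4 335.0 d 57.7
[212. 229.] 96 z 0.0353 zmin -0.001 xy 387.3 170.8 d 40.1
[145. 248.] 33 z 0.0194 zmin 0.009 xy 307.6 419.3 d 46.3
pos [0.5599 0.0446 0.1707] ang 90.03 clk 8.25 q [0.08 0.39 0.05 1.23 0.   1.65] w 0.0852
delta [ 0.965 -0.559  0.066] yaw 0.001
```

Emit:
jog_arm --deltas '[{"delta_pos": [0.16,-0.09,0],"yaw": 0,"fingers": 1},{"delta_pos": [0.32,-0.18,0],"yaw": 0,"fingers": 1},{"delta_pos": [0.48,-0.27,0],"yaw": 0,"fingers": 1},{"delta_pos": [0.64,-0.36,0],"yaw": 0,"fingers": 1},{"delta_pos": [0.8,-0.45,0.066],"yaw": 0,"fingers": 1},{"delta_pos": [0.965,-0.555,0.066],"yaw": 0,"fingers": 1},{"delta_pos": [0.965,-0.555,0.066],"yaw": 0,"fingers": 1},{"delta_pos": [0.965,-0.555,0.066],"yaw": 0,"fingers": 1},{"delta_pos": [0.965,-0.555,0.066],"yaw": 0,"fingers": 1}]'

```text
clock: 9.15
eef_pos: [0.39, 0.3338, 0.1465]
tool_rot: [0.706, 0.708, -0.001, 0.0]
ft_force: [0.7, -0.0, 0.4]
grip_width: 0.0852
grasp_force: 0.0
```

```bash
python3 go.py 0.392 0.334 0.029; sed -i 's/^n,l,s,ce/save(c,"t5.png",(222,145,332,215),7)\nn,l,s,ce/' hung.py; python3 hung.py
```

```text
pos [0.39   0.3338 0.1465] ang 90.17 clk 9.15 q [ 0.71  0.32 -0.11  1.14 -0.    2.28] w 0.0852
delta [0.001 0.007 0.392] yaw 0.004
[442. 172.] 330 z 0.1102 zmin -0.014 xy 623.1 -657.6 d 164.0
[247. 183.] 247 z 0.0812 zmin 0.029 xy 557.0 44.4 d 66.3
[202. 190.] 124 z 0.0385 zmin 0.000 xy 531.3 214.0 d 49.1
[170. 227.] 116 z 0.0467 zmin -0.002 xy 393.5 332.7 d 56.5
[212. 229.] 98 z 0.0349 zmin -0.001 xy 387.0 170.5 d 41.1
```

View pics/t5.png

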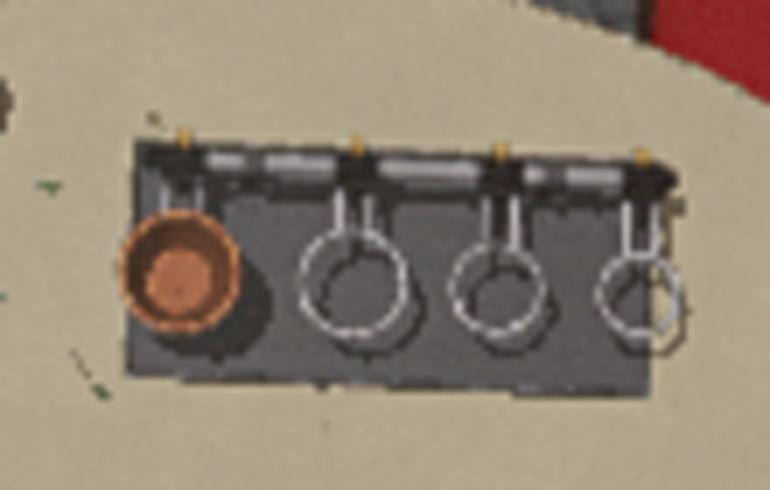

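pot_64 sits level in ring_64 (crop (180,272)), rim at 0.081 against 0.080 expected and floor at 0.029. Now pot_58.

Emit:
jog_arm --deltas '[{"delta_pos": [0.0,0.007,0.1],"yaw": 0,"fingers": 1},{"delta_pos": [0.0,0.007,0.2],"yaw": 0,"fingers": 1},{"delta_pos": [0.0,0.007,0.3],"yaw": 0,"fingers": 1},{"delta_pos": [0.0,0.007,0.37],"yaw": 0,"fingers": 1},{"delta_pos": [0.0,0.007,0.39],"yaw": 0,"fingers": 1},{"delta_pos": [0.0,0.007,0.39],"yaw": 0,"fingers": 1},{"delta_pos": [0.0,0.007,0.39],"yaw": 0,"fingers": 0},{"delta_pos": [0.0,0.007,0.39],"yaw": 0,"fingers": 0},{"delta_pos": [0.0,0.007,0.39],"yaw": 0,"fingers": 0},{"delta_pos": [0.0,0.007,0.39],"yaw": 0,"fingers": 0},{"delta_pos": [0.0,0.007,0.39],"yaw": 0,"fingers": 0},{"delta_pos": [0.0,0.007,0.39],"yaw": 0,"fingers": 0}]'

```text
clock: 10.4
eef_pos: [0.3945, 0.3346, 0.0327]
tool_rot: [0.707, 0.707, 0.002, 0.0]
ft_force: [-0.3, -1.1, 5.7]
grip_width: 0.054
grasp_force: 62.5
```

Emit:
jog_arm --deltas '[{"delta_pos": [0,0,-0.03],"yaw": 0,"fingers": 0},{"delta_pos": [0,0,-0.1],"yaw": 0,"fingers": 0},{"delta_pos": [0,0,-0.2],"yaw": 0,"fingers": 0},{"delta_pos": [0,0,-0.3],"yaw": 0,"fingers": 0},{"delta_pos": [0,0,-0.4],"yaw": 0,"fingers": 0},{"delta_pos": [0,0,-0.4],"yaw": 0,"fingers": 0},{"delta_pos": [0,0,-0.4],"yaw": 0,"fingers": 0}]'

```text
clock: 11.1
eef_pos: [0.3938, 0.3344, 0.1522]
tool_rot: [0.707, 0.707, 0.002, 0.0]
ft_force: [0.5, -0.4, -1.7]
grip_width: 0.0535
grasp_force: 63.4
```

```bash
python3 go.py 0.5564 -0.0463 0.15
```

```text
pos [0.3938 0.3344 0.1522] ang 90.05 clk 11.1 q [ 0.7   0.32 -0.1   1.15  0.    2.27] w 0.0535
delta [-1.269  0.541  0.006] yaw 0.001
```

Emit:
jog_arm --deltas '[{"delta_pos": [-0.15,0.08,0],"yaw": 0,"fingers": 0},{"delta_pos": [-0.3,0.16,0],"yaw": 0,"fingers": 0},{"delta_pos": [-0.45,0.24,0],"yaw": 0,"fingers": 0},{"delta_pos": [-0.6,0.32,0],"yaw": 0,"fingers": 0},{"delta_pos": [-0.75,0.4,0],"yaw": 0,"fingers": 0},{"delta_pos": [-0.9,0.48,0],"yaw": 0,"fingers": 0},{"delta_pos": [-1,0.541,0],"yaw": 0,"fingers": 0},{"delta_pos": [-1,0.541,0],"yaw": 0,"fingers": 0}]'

```text
clock: 11.9
eef_pos: [0.5571, 0.0293, 0.149]
tool_rot: [0.709, 0.705, -0.001, 0.0]
ft_force: [0.1, 1.1, -0.7]
grip_width: 0.0537
grasp_force: 63.4
```

Emit:
jog_arm --deltas '[{"delta_pos": [-0.12,0,0],"yaw": 0,"fingers": 0},{"delta_pos": [-0.22,0,0],"yaw": 0,"fingers": 0},{"delta_pos": [-0.27,0,0],"yaw": 0,"fingers": 0},{"delta_pos": [-0.27,0,0],"yaw": 0,"fingers": 0},{"delta_pos": [-0.27,0,0],"yaw": 0,"fingers": 0}]'

```text
clock: 12.4
eef_pos: [0.5553, -0.0462, 0.1501]
tool_rot: [0.707, 0.707, -0.0, -0.001]
ft_force: [0.1, -0.3, -0.5]
grip_width: 0.054
grasp_force: 63.4
```

```bash
python3 go.py 0.5564 -0.0468 0.0657
```

```text
pos [ 0.5553 -0.0462  0.1501] ang 90.05 clk 12.4 q [-0.08  0.4   0.01  1.19  0.    1.49] w 0.054
delta [-0.002  0.004  0.281] yaw 0.001
```

Emit:
jog_arm --deltas '[{"delta_pos": [-0.002,0,0.08],"yaw": 0,"fingers": 0},{"delta_pos": [-0.002,0,0.16],"yaw": 0,"fingers": 0},{"delta_pos": [-0.002,0,0.21],"yaw": 0,"fingers": 0},{"delta_pos": [-0.002,0,0.24],"yaw": 0,"fingers": 0},{"delta_pos": [-0.002,0,0.255],"yaw": 0,"fingers": 0},{"delta_pos": [-0.002,0,0.262],"yaw": 0,"fingers": 0},{"delta_pos": [-0.002,0,0.265],"yaw": 0,"fingers": 0},{"delta_pos": [-0.002,0,0.265],"yaw": 0,"fingers": 0}]'

```text
clock: 13.2
eef_pos: [0.5561, -0.0475, 0.0717]
tool_rot: [0.707, 0.707, 0.0, 0.0]
ft_force: [0.8, -0.5, -0.5]
grip_width: 0.0539
grasp_force: 63.4
```

Emit:
jog_arm --deltas '[{"delta_pos": [0,0,0.007],"yaw": 0,"fingers": 0},{"delta_pos": [0,0,0.014],"yaw": 0,"fingers": 0},{"delta_pos": [0,0,0.014],"yaw": 0,"fingers": 0}]'

```text
clock: 13.5
eef_pos: [0.5569, -0.0481, 0.0673]
tool_rot: [0.707, 0.707, 0.001, 0.001]
ft_force: [2.0, -0.6, -0.5]
grip_width: 0.054
grasp_force: 63.4
```

Emit:
jog_arm --deltas '[{"delta_pos": [0,0,0.006],"yaw": 0,"fingers": 0},{"delta_pos": [0,0,0.012],"yaw": 0,"fingers": 0},{"delta_pos": [0,0,0.018],"yaw": 0,"fingers": 0},{"delta_pos": [0,0,0.018],"yaw": 0,"fingers": 0}]'

```text
clock: 13.9
eef_pos: [0.5575, -0.0484, 0.0649]
tool_rot: [0.707, 0.707, 0.001, 0.002]
ft_force: [-2.7, -1.9, 17.0]
grip_width: 0.0537
grasp_force: 65.1
```

Emit:
jog_arm --deltas '[{"delta_pos": [0,0,-0.008],"yaw": 0,"fingers": 0},{"delta_pos": [0,0,-0.008],"yaw": 0,"fingers": 0.82},{"delta_pos": [0,0,-0.008],"yaw": 0,"fingers": 0.82},{"delta_pos": [0,0,-0.008],"yaw": 0,"fingers": 0.82},{"delta_pos": [0,0,-0.008],"yaw": 0,"fingers": 0.82},{"delta_pos": [0,0,-0.04],"yaw": 0,"fingers": 0.82},{"delta_pos": [0,0,-0.12],"yaw": 0,"fingers": 0.82},{"delta_pos": [0,0,-0.25],"yaw": 0,"fingers": 0.82},{"delta_pos": [0,0,-0.33],"yaw": 0,"fingers": 0.82},{"delta_pos": [0,0,-0.33],"yaw": 0,"fingers": 0.82}]'

```text
clock: 14.9
eef_pos: [0.5588, -0.0478, 0.1656]
tool_rot: [0.707, 0.707, 0.003, 0.003]
ft_force: [0.5, 0.1, -0.1]
grip_width: 0.0698
grasp_force: 0.0
```

```bash
python3 go.py 0.531 0.214 0.15
```

```text
pos [ 0.5588 -0.0478  0.1656] ang 90.04 clk 14.9 q [-0.09  0.39  0.04  1.21  0.    1.48] w 0.0698
delta [ 0.873 -0.092  0.051] yaw 0.001
```

Emit:
jog_arm --deltas '[{"delta_pos": [0.16,-0.02,0],"yaw": 0,"fingers": 0.9},{"delta_pos": [0.32,-0.04,0],"yaw": 0,"fingers": 0.9},{"delta_pos": [0.48,-0.06,0],"yaw": 0,"fingers": 0.9},{"delta_pos": [0.64,-0.08,0],"yaw": 0,"fingers": 0.9},{"delta_pos": [0.8,-0.09,0],"yaw": 0,"fingers": 0.9},{"delta_pos": [0.873,-0.09,0.05],"yaw": 0,"fingers": 0.9},{"delta_pos": [0.873,-0.09,0.05],"yaw": 0,"fingers": 0.9},{"delta_pos": [0.873,-0.09,0.05],"yaw": 0,"fingers": 0.9},{"delta_pos": [0.873,-0.09,0.05],"yaw": 0,"fingers": 0.9}]'

```text
clock: 15.8
eef_pos: [0.5286, 0.2132, 0.1455]
tool_rot: [0.707, 0.707, -0.0, 0.0]
ft_force: [1.1, 0.1, 0.0]
grip_width: 0.0767
grasp_force: 0.0
```

```bash
python3 go.py 0.531 0.214 0.023; python3 hung.py
```

```text
pos [0.5286 0.2132 0.1455] ang 89.97 clk 15.8 q [ 0.38  0.43  0.04  1.19 -0.    1.95] w 0.0767
delta [0.003 0.008 0.408] yaw -0.001
[442. 173.] 321 z 0.1090 zmin -0.015 xy 623.8 -657.5 d 164.1
[247. 183.] 246 z 0.0817 zmin 0.028 xy 557.0 44.4 d 66.3
[272. 185.] 192 z 0.0807 zmin 0.033 xy 555.7 -47.0 d 59.1
[145. 248.] 33 z 0.0180 zmin 0.004 xy 307.6 419.6 d 46.3
```

pot_58 is hung at (272,185), rim at 0.08 and floor at 0.033, as expected. Next is pot_49.

Emit:
jog_arm --deltas '[{"delta_pos": [0.002,0.006,0.1],"yaw": 0,"fingers": 0.9},{"delta_pos": [0.002,0.006,0.2],"yaw": 0,"fingers": 0.9},{"delta_pos": [0.002,0.006,0.3],"yaw": 0,"fingers": 0.9},{"delta_pos": [0.002,0.006,0.38],"yaw": 0,"fingers": 0.9},{"delta_pos": [0.002,0.006,0.406],"yaw": 0,"fingers": 0.9},{"delta_pos": [0.002,0.006,0.406],"yaw": 0,"fingers": 0.9},{"delta_pos": [0.002,0.006,0.406],"yaw": 0,"fingers": 0},{"delta_pos": [0.002,0.006,0.406],"yaw": 0,"fingers": 0},{"delta_pos": [0.002,0.006,0.406],"yaw": 0,"fingers": 0},{"delta_pos": [0.002,0.006,0.406],"yaw": 0,"fingers": 0},{"delta_pos": [0.002,0.006,0.406],"yaw": 0,"fingers": 0},{"delta_pos": [0.002,0.006,0.406],"yaw": 0,"fingers": 0}]'

```text
clock: 17.05
eef_pos: [0.532, 0.2154, 0.0261]
tool_rot: [0.707, 0.707, 0.002, 0.001]
ft_force: [-1.1, -0.8, 5.4]
grip_width: 0.0444
grasp_force: 60.9
```

Emit:
jog_arm --deltas '[{"delta_pos": [0,0,-0.03],"yaw": 0,"fingers": 0},{"delta_pos": [0,0,-0.1],"yaw": 0,"fingers": 0},{"delta_pos": [0,0,-0.2],"yaw": 0,"fingers": 0},{"delta_pos": [0,0,-0.3],"yaw": 0,"fingers": 0},{"delta_pos": [0,0,-0.41],"yaw": 0,"fingers": 0},{"delta_pos": [0,0,-0.41],"yaw": 0,"fingers": 0},{"delta_pos": [0,0,-0.41],"yaw": 0,"fingers": 0}]'

```text
clock: 17.75
eef_pos: [0.5311, 0.2152, 0.1483]
tool_rot: [0.707, 0.707, 0.001, 0.001]
ft_force: [-0.2, -0.0, 0.2]
grip_width: 0.0441
grasp_force: 61.4
```

```bash
python3 go.py 0.5554 -0.1235 0.15
```

```text
pos [0.5311 0.2152 0.1483] ang 90.04 clk 17.75 q [0.38 0.43 0.05 1.19 0.   1.95] w 0.0441
delta [-1.129  0.08  -0.007] yaw 0.001
```

Emit:
jog_arm --deltas '[{"delta_pos": [-0.15,0.02,0],"yaw": 0,"fingers": 0},{"delta_pos": [-0.3,0.04,0],"yaw": 0,"fingers": 0},{"delta_pos": [-0.45,0.06,0],"yaw": 0,"fingers": 0},{"delta_pos": [-0.6,0.08,0],"yaw": 0,"fingers": 0},{"delta_pos": [-0.75,0.08,0],"yaw": 0,"fingers": 0},{"delta_pos": [-0.9,0.08,0],"yaw": 0,"fingers": 0},{"delta_pos": [-1,0.08,0],"yaw": 0,"fingers": 0},{"delta_pos": [-1,0.08,0],"yaw": 0,"fingers": 0}]'

```text
clock: 18.55
eef_pos: [0.5532, -0.089, 0.1449]
tool_rot: [0.709, 0.705, -0.001, -0.001]
ft_force: [-0.3, 0.1, -1.6]
grip_width: 0.0442
grasp_force: 61.4
```

Emit:
jog_arm --deltas '[{"delta_pos": [-0.08,0,0],"yaw": 0,"fingers": 0},{"delta_pos": [-0.124,0,0],"yaw": 0,"fingers": 0},{"delta_pos": [-0.124,0,0],"yaw": 0,"fingers": 0},{"delta_pos": [-0.124,0,0],"yaw": 0,"fingers": 0}]'

```text
clock: 18.95
eef_pos: [0.5543, -0.1216, 0.1461]
tool_rot: [0.707, 0.707, -0.0, -0.001]
ft_force: [0.6, 0.5, -0.9]
grip_width: 0.0438
grasp_force: 61.4
```

```bash
python3 go.py 0.5554 -0.1225 0.0641
```

```text
pos [ 0.5543 -0.1216  0.1461] ang 90.05 clk 18.95 q [-0.22  0.42  0.04  1.19  0.    1.35] w 0.0438
delta [-0.003  0.004  0.273] yaw 0.001
```

Emit:
jog_arm --deltas '[{"delta_pos": [-0.001,0,0.08],"yaw": 0,"fingers": 0},{"delta_pos": [-0.001,0,0.16],"yaw": 0,"fingers": 0},{"delta_pos": [-0.001,0,0.2],"yaw": 0,"fingers": 0},{"delta_pos": [-0.001,0,0.23],"yaw": 0,"fingers": 0},{"delta_pos": [-0.001,0,0.247],"yaw": 0,"fingers": 0},{"delta_pos": [-0.001,0,0.254],"yaw": 0,"fingers": 0},{"delta_pos": [-0.001,0,0.257],"yaw": 0,"fingers": 0},{"delta_pos": [-0.001,0,0.257],"yaw": 0,"fingers": 0}]'

```text
clock: 19.75
eef_pos: [0.5552, -0.1228, 0.0703]
tool_rot: [0.707, 0.707, 0.0, 0.001]
ft_force: [0.8, -0.7, -0.8]
grip_width: 0.0442
grasp_force: 61.4
```

Emit:
jog_arm --deltas '[{"delta_pos": [0,0,0.007],"yaw": 0,"fingers": 0},{"delta_pos": [0,0,0.014],"yaw": 0,"fingers": 0},{"delta_pos": [0,0,0.014],"yaw": 0,"fingers": 0}]'

```text
clock: 20.05
eef_pos: [0.5556, -0.1225, 0.0657]
tool_rot: [0.707, 0.707, 0.001, 0.001]
ft_force: [2.3, 0.8, -1.4]
grip_width: 0.044
grasp_force: 61.4
```

Emit:
jog_arm --deltas '[{"delta_pos": [0,0,0.006],"yaw": 0,"fingers": 0},{"delta_pos": [0,0,0.012],"yaw": 0,"fingers": 0},{"delta_pos": [0,0,0.018],"yaw": 0,"fingers": 0},{"delta_pos": [0,0,0.018],"yaw": 0,"fingers": 0}]'

```text
clock: 20.45
eef_pos: [0.5563, -0.1223, 0.0631]
tool_rot: [0.707, 0.708, 0.002, 0.002]
ft_force: [-1.8, 3.5, 14.6]
grip_width: 0.0439
grasp_force: 62.9
```

It is seated at 0.063 against 0.064 expected. I'm releasing.

Emit:
jog_arm --deltas '[{"delta_pos": [0,0,-0.008],"yaw": 0,"fingers": 0},{"delta_pos": [0,0,-0.008],"yaw": 0,"fingers": 0.72},{"delta_pos": [0,0,-0.008],"yaw": 0,"fingers": 0.72},{"delta_pos": [0,0,-0.008],"yaw": 0,"fingers": 0.72},{"delta_pos": [0,0,-0.008],"yaw": 0,"fingers": 0.72},{"delta_pos": [0,0,-0.04],"yaw": 0,"fingers": 0.72},{"delta_pos": [0,0,-0.12],"yaw": 0,"fingers": 0.72},{"delta_pos": [0,0,-0.25],"yaw": 0,"fingers": 0.72},{"delta_pos": [0,0,-0.33],"yaw": 0,"fingers": 0.72},{"delta_pos": [0,0,-0.33],"yaw": 0,"fingers": 0.72}]'

```text
clock: 21.45
eef_pos: [0.5575, -0.1234, 0.1642]
tool_rot: [0.707, 0.707, 0.002, 0.004]
ft_force: [0.9, -0.4, 1.0]
grip_width: 0.0616
grasp_force: 0.0
```

```bash
python3 go.py 0.387 0.170 0.15
```

```text
pos [ 0.5575 -0.1234  0.1642] ang 90.03 clk 21.45 q [-0.22  0.41  0.07  1.22 -0.    1.35] w 0.0616
delta [ 0.978 -0.568  0.04 ] yaw 0.001
```

Emit:
jog_arm --deltas '[{"delta_pos": [0.14,-0.08,0],"yaw": 0,"fingers": 0.8},{"delta_pos": [0.28,-0.16,0],"yaw": 0,"fingers": 0.8},{"delta_pos": [0.42,-0.24,0],"yaw": 0,"fingers": 0.8},{"delta_pos": [0.56,-0.32,0],"yaw": 0,"fingers": 0.8},{"delta_pos": [0.7,-0.4,0],"yaw": 0,"fingers": 0.8},{"delta_pos": [0.84,-0.48,0],"yaw": 0,"fingers": 0.8},{"delta_pos": [0.978,-0.563,0.04],"yaw": 0,"fingers": 0.8},{"delta_pos": [0.978,-0.563,0.04],"yaw": 0,"fingers": 0.8},{"delta_pos": [0.978,-0.563,0.04],"yaw": 0,"fingers": 0.8},{"delta_pos": [0.978,-0.563,0.04],"yaw": 0,"fingers": 0.8}]'

```text
clock: 22.45
eef_pos: [0.386, 0.17, 0.147]
tool_rot: [0.707, 0.707, -0.0, 0.0]
ft_force: [-0.4, -0.3, 1.1]
grip_width: 0.0681
grasp_force: 0.0
```

```bash
python3 go.py 0.387 0.170 0.019; python3 hung.py
```

```text
pos [0.386 0.17  0.147] ang 89.99 clk 22.45 q [ 0.42  0.15 -0.34  1.08 -0.    1.99] w 0.0681
delta [0.    0.003 0.427] yaw -0.0
[442. 173.] 292 z 0.1071 zmin -0.014 xy 623.6 -657.1 d 161.7
[247. 183.] 241 z 0.0809 zmin 0.030 xy 557.0 44.6 d 66.1
[272. 185.] 193 z 0.0799 zmin 0.030 xy 554.8 -47.1 d 60.0
[293. 185.] 132 z 0.0769 zmin 0.035 xy 554.5 -124.9 d 49.1
[145. 248.] 32 z 0.0191 zmin 0.006 xy 307.6 419.4 d 46.3
```

pot_49 is hung, rim at 0.077 against 0.076 expected. Now pot_42.

Emit:
jog_arm --deltas '[{"delta_pos": [0.0,0.003,0.1],"yaw": 0,"fingers": 0.8},{"delta_pos": [0.0,0.003,0.2],"yaw": 0,"fingers": 0.8},{"delta_pos": [0.0,0.003,0.3],"yaw": 0,"fingers": 0.8},{"delta_pos": [0.0,0.003,0.39],"yaw": 0,"fingers": 0.8},{"delta_pos": [0.0,0.003,0.425],"yaw": 0,"fingers": 0.8},{"delta_pos": [0.0,0.003,0.425],"yaw": 0,"fingers": 0.8},{"delta_pos": [0.0,0.003,0.425],"yaw": 0,"fingers": 0},{"delta_pos": [0.0,0.003,0.425],"yaw": 0,"fingers": 0},{"delta_pos": [0.0,0.003,0.425],"yaw": 0,"fingers": 0},{"delta_pos": [0.0,0.003,0.425],"yaw": 0,"fingers": 0},{"delta_pos": [0.0,0.003,0.425],"yaw": 0,"fingers": 0},{"delta_pos": [0.0,0.003,0.425],"yaw": 0,"fingers": 0}]'

```text
clock: 23.7
eef_pos: [0.388, 0.171, 0.0214]
tool_rot: [0.707, 0.707, 0.002, 0.001]
ft_force: [0.1, -1.5, 5.5]
grip_width: 0.0381
grasp_force: 59.8
```

Emit:
jog_arm --deltas '[{"delta_pos": [0,0,-0.03],"yaw": 0,"fingers": 0},{"delta_pos": [0,0,-0.1],"yaw": 0,"fingers": 0},{"delta_pos": [0,0,-0.2],"yaw": 0,"fingers": 0},{"delta_pos": [0,0,-0.3],"yaw": 0,"fingers": 0},{"delta_pos": [0,0,-0.42],"yaw": 0,"fingers": 0},{"delta_pos": [0,0,-0.42],"yaw": 0,"fingers": 0},{"delta_pos": [0,0,-0.42],"yaw": 0,"fingers": 0}]'

```text
clock: 24.4
eef_pos: [0.3874, 0.1712, 0.1472]
tool_rot: [0.707, 0.707, 0.002, 0.001]
ft_force: [-0.2, 0.2, 0.3]
grip_width: 0.038
grasp_force: 60.5
```

```bash
python3 go.py 0.5547 -0.1984 0.15
```

```text
pos [0.3874 0.1712 0.1472] ang 90.05 clk 24.4 q [ 0.42  0.15 -0.34  1.08  0.    1.99] w 0.038
delta [-1.232  0.557 -0.009] yaw 0.001
```

Emit:
jog_arm --deltas '[{"delta_pos": [-0.14,0.08,0],"yaw": 0,"fingers": 0},{"delta_pos": [-0.28,0.16,0],"yaw": 0,"fingers": 0},{"delta_pos": [-0.42,0.24,0],"yaw": 0,"fingers": 0},{"delta_pos": [-0.56,0.32,0],"yaw": 0,"fingers": 0},{"delta_pos": [-0.7,0.4,0],"yaw": 0,"fingers": 0},{"delta_pos": [-0.84,0.48,0],"yaw": 0,"fingers": 0},{"delta_pos": [-1,0.557,-0.02],"yaw": 0,"fingers": 0},{"delta_pos": [-1,0.557,-0.02],"yaw": 0,"fingers": 0},{"delta_pos": [-1,0.557,-0.02],"yaw": 0,"fingers": 0}]'

```text
clock: 25.3
eef_pos: [0.5531, -0.1304, 0.1499]
tool_rot: [0.708, 0.706, -0.001, -0.001]
ft_force: [-0.9, 0.3, -0.0]
grip_width: 0.0385
grasp_force: 60.5
```

Emit:
jog_arm --deltas '[{"delta_pos": [-0.12,0,0],"yaw": 0,"fingers": 0},{"delta_pos": [-0.2,0,0],"yaw": 0,"fingers": 0},{"delta_pos": [-0.234,0,0],"yaw": 0,"fingers": 0},{"delta_pos": [-0.234,0,0],"yaw": 0,"fingers": 0},{"delta_pos": [-0.234,0,0],"yaw": 0,"fingers": 0}]'

```text
clock: 25.8
eef_pos: [0.5533, -0.1979, 0.1512]
tool_rot: [0.706, 0.708, 0.0, -0.001]
ft_force: [-0.4, 1.0, -0.9]
grip_width: 0.0383
grasp_force: 60.5
```

```bash
python3 go.py 0.5547 -0.1988 0.0634
```

```text
pos [ 0.5533 -0.1979  0.1512] ang 90.11 clk 25.8 q [-0.34  0.46  0.11  1.22  0.    1.23] w 0.0383
delta [-0.004  0.005  0.293] yaw 0.002
```

Emit:
jog_arm --deltas '[{"delta_pos": [-0.001,0,0.08],"yaw": 0,"fingers": 0},{"delta_pos": [-0.001,0,0.16],"yaw": 0,"fingers": 0},{"delta_pos": [-0.001,0,0.22],"yaw": 0,"fingers": 0},{"delta_pos": [-0.001,0,0.25],"yaw": 0,"fingers": 0},{"delta_pos": [-0.001,0,0.267],"yaw": 0,"fingers": 0},{"delta_pos": [-0.001,0,0.274],"yaw": 0,"fingers": 0},{"delta_pos": [-0.001,0,0.277],"yaw": 0,"fingers": 0},{"delta_pos": [-0.001,0,0.277],"yaw": 0,"fingers": 0}]'

```text
clock: 26.6
eef_pos: [0.5543, -0.1998, 0.0691]
tool_rot: [0.707, 0.707, 0.0, 0.001]
ft_force: [-0.0, 0.4, -0.3]
grip_width: 0.0384
grasp_force: 60.6
```

Emit:
jog_arm --deltas '[{"delta_pos": [0,0,0.007],"yaw": 0,"fingers": 0},{"delta_pos": [0,0,0.014],"yaw": 0,"fingers": 0},{"delta_pos": [0,0,0.014],"yaw": 0,"fingers": 0}]'

```text
clock: 26.9
eef_pos: [0.5552, -0.1997, 0.0648]
tool_rot: [0.707, 0.707, 0.001, 0.001]
ft_force: [3.1, 1.6, 0.4]
grip_width: 0.0382
grasp_force: 60.6
```

Emit:
jog_arm --deltas '[{"delta_pos": [0,0,0.006],"yaw": 0,"fingers": 0},{"delta_pos": [0,0,0.012],"yaw": 0,"fingers": 0},{"delta_pos": [0,0,0.018],"yaw": 0,"fingers": 0},{"delta_pos": [0,0,0.018],"yaw": 0,"fingers": 0}]'

```text
clock: 27.3
eef_pos: [0.5557, -0.1995, 0.0624]
tool_rot: [0.707, 0.708, 0.002, 0.002]
ft_force: [0.1, 4.6, 16.9]
grip_width: 0.0385
grasp_force: 62.1
```

Emit:
jog_arm --deltas '[{"delta_pos": [0,0,-0.008],"yaw": 0,"fingers": 0},{"delta_pos": [0,0,-0.008],"yaw": 0,"fingers": 0.65},{"delta_pos": [0,0,-0.008],"yaw": 0,"fingers": 0.65},{"delta_pos": [0,0,-0.008],"yaw": 0,"fingers": 0.65},{"delta_pos": [0,0,-0.008],"yaw": 0,"fingers": 0.65},{"delta_pos": [0,0,-0.04],"yaw": 0,"fingers": 0.65},{"delta_pos": [0,0,-0.12],"yaw": 0,"fingers": 0.65},{"delta_pos": [0,0,-0.25],"yaw": 0,"fingers": 0.65},{"delta_pos": [0,0,-0.4],"yaw": 0,"fingers": 0.65},{"delta_pos": [0,0,-0.5],"yaw": 0,"fingers": 0.65},{"delta_pos": [0,0,-0.5],"yaw": 0,"fingers": 0.65}]'

```text
clock: 28.4
eef_pos: [0.5567, -0.2009, 0.2155]
tool_rot: [0.707, 0.707, 0.002, 0.005]
ft_force: [0.6, 0.3, 0.3]
grip_width: 0.0556
grasp_force: 0.0
```

Emit:
jog_arm --deltas '[{"delta_pos": [-0.1,-0.15,0],"yaw": 0,"fingers": 0.65},{"delta_pos": [-0.2,-0.3,0],"yaw": 0,"fingers": 0.65},{"delta_pos": [-0.3,-0.45,0],"yaw": 0,"fingers": 0.65},{"delta_pos": [-0.4,-0.6,0],"yaw": 0,"fingers": 0.65},{"delta_pos": [-0.5,-0.7,0],"yaw": 0,"fingers": 0.65},{"delta_pos": [-0.6,-0.8,0],"yaw": 0,"fingers": 0.65},{"delta_pos": [-0.6,-0.8,0],"yaw": 0,"fingers": 0.65},{"delta_pos": [-0.6,-0.8,0],"yaw": 0,"fingers": 0.65}]'

```text
clock: 29.2
eef_pos: [0.3127, -0.3804, 0.2086]
tool_rot: [0.708, 0.706, 0.0, -0.0]
ft_force: [0.0, 0.2, 0.1]
grip_width: 0.0554
grasp_force: 0.0
```

```bash
python3 hung.py
python3 - <<'E'
from h import *
c=shot('scene'); save(c,'s6.png',(205,120,345,220),5.5)
E
```

```text
[442. 172.] 323 z 0.1064 zmin -0.013 xy 621.8 -657.4 d 164.3
[247. 183.] 246 z 0.0818 zmin 0.029 xy 557.0 44.3 d 66.4
[272. 185.] 187 z 0.0808 zmin 0.032 xy 555.4 -46.8 d 59.1
[293. 185.] 136 z 0.0769 zmin 0.035 xy 554.5 -123.2 d 50.0
[313. 186.] 99 z 0.0762 zmin 0.043 xy 554.5 -198.8 d 41.8
[145. 248.] 33 z 0.0196 zmin 0.007 xy 307.6 419.3 d 46.3
```

View pics/s6.png

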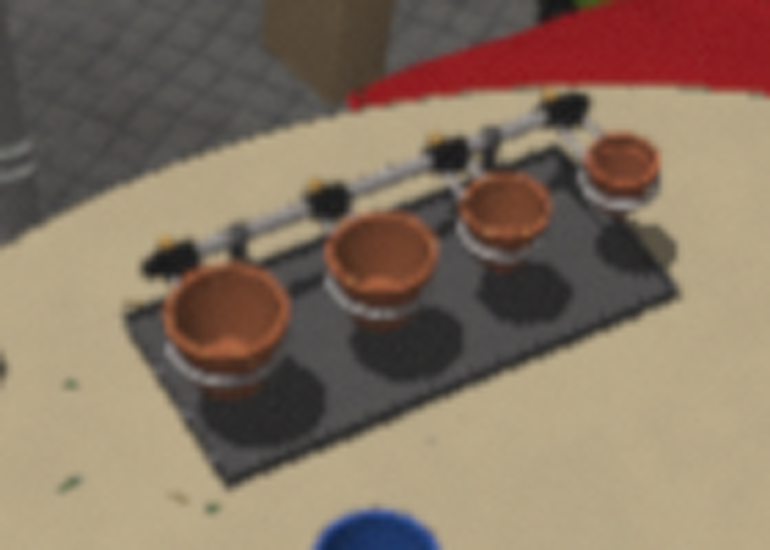

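View pics/t5.png

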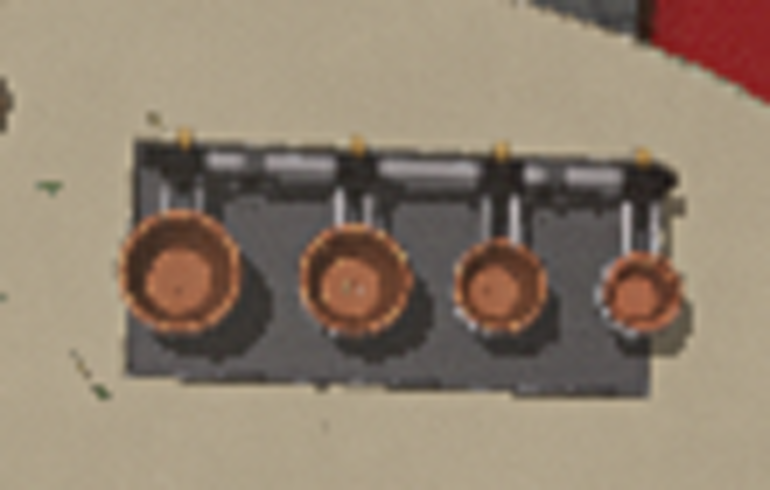

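All four pots hang level in order (scene crop (228,320), (382,265), (505,212), (622,168)). Rim and floor heights match to within the camera's error, the gripper is clear, and I'm handing in.

```bash
python3 -c "
from workcell import bot
print(bot.job_done())"
```

```text
the job is handed in; nothing more can be done
None
```

All four clay pots hang upright and settled in the rings of their own size, largest to smallest, the spool, tape and coloured look-alikes were not touched, and the job was handed in at about 29 s; no verdict was returned.

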